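# Set a build platform flush on its gauge bar and hold it down

## Robot

A 6-joint arm with a two-finger parallel gripper is mounted at the origin on the work surface. World frame = base frame: x ahead of the robot, y to its left, z up, the work surface at z = 0. Lengths are in m, angles in rad, forces in N, time in s.
With the tool pointing down it reaches from about 0.3 to 0.95 m from the base axis. Payload 3.1 kg.
Tool frame: the origin (TCP) lies at the very end of the fingers, on their centre line; the grasp point (between the pads) lies 19 mm behind it; z points along the fingers, y is the line along which they close (so a half turn about z gives the same grasp; the last joint's range is limited). The gripper opens to 85 mm and grips with 20 to 120 N. Pads are 22 mm wide; open, the fingers measure 114 mm over their backs; the gripper's body (76 mm by 85 mm) begins 54 mm behind the grasp point. The pads swing forward as they close: fully open they stand 13 mm farther back than shut.
Start: joints at [1.2, 0.308, 1.634, -0, 1.2, -0.07], TCP at [0.185, 0.597, 0.231] pointing down, gripper open.
Joint ranges: [-3.06, 3.06], [-0.79, 1.96], [0.05, 2.63], [-1.19, 4.34], [0.05, 2.64], [-2.94, 2.94]. Speed limits (rad/s): [2.79, 2.79, 3.14, 3.14, 3.14, 3.14].

## Interface

Orientations are given as a 3x3 rotation matrix whose columns are the frame's x, y, z axes.
In Python, from station import get_state, get_image, calibration, close_job gives the robot as it stands. The module is installed in compiled form; this text tells all that it offers.
- The arm moves only by the tool arm_command, never from a script. Its argument "steps" is text: rows parted by semicolons, each of 7 numbers parted by spaces: the opening, from 0 (shut) to 1 (fully open), then the shift along the tool's x, y, z in mm, then the turn, a rotation vector about the tool's x, y, z in rad. In form: claw tx ty tz rx ry rz; .... A call has 1 to 10 rows; each row is the pose to reach, as a shift and turn from the pose commanded when the call began, along the tool's axes at that moment; what a row does not reach only later rows make up. A row lasts 1/10 s, in which the tool goes at most 50 mm and 8.59 degrees, less where a joint would pass 70% of its speed; a pose out of reach is approached as far as the arm can. A call with a gripper value outside its range is refused whole. The fingers move at their own pace and stop on an object; "force" is the grip in N (left out, the last holds). Time passes only in rows, so rows that repeat a pose let the fingers close. It gives the time, the measured TCP pose, the force, the opening and the grip force at its end, in the units of the state.
- get_state(): the state, without advancing time (a new reading comes with each control period).
- get_image(name): name is "scene" or "side" or "wrist"; returns the picture (480x640x3 uint8, blue, green, red); there is no depth.
- calibration(name): a dict with "mtx" (3x3 intrinsics, pixels), "rvec" (rotation vector, rad) and "tvec" (3), from world to camera coordinates, as OpenCV has them. Camera axes: x right, y down, z forward; pixel columns grow to the right and rows downward; lengths in m; the calibration is good to about 2 mm. A picture is of the moment at which its call begins: read the wrist's pose just before it. calibration takes no time and is no camera call; for the wrist camera it gives the pose at the moment of the call.
- close_job(): hands the job in; it is judged then, once.
The state is a dict: "time": time; "joints": joint angles; "joint_vel": joint speeds; "joint_efforts": joint torques, N m; "position": TCP position; "orientation": TCP orientation; "ft_force": force on the tool from outside, world axes, zero at the start; "wrist_torque": the same for the moment, N m; "gripper_width": opening from 0.0 (shut) to 1.0 (fully open); "gripper_force": force on a finger pad.
Only numpy, scipy, OpenCV 4.12 (cv2) and the standard library are available. Lean on these libraries where they do the work, as an engineer would, in place of code of your own. Each camera call takes 0.05 s, during which the arm holds its last target. There are 200 camera calls.

## Task

The printer's build platform is sprung open in its levelling jig, over one tall and one low pad. Take the 16 mm gauge bar (the middle thickness of the three), lay it on the low pad, the only side where the gap is wide enough, and slide it straight in until about half its length is under the platform, then let go of it. Press the platform's free edge down with the fingers until it sits level and flush on the bar, and finish while still holding it firmly pressed there for a colleague to lock the screws; leave the other things where they are.

Things in the scene. Friction and masses are not known exactly. Their poses are not given: they have to be found in the camera images.
- bar: Plain aluminium gauge bar to use, 110 (x, lengthwise) x 24 (y) x 16 mm (z), 0.06 to 0.17 kg, lying on the table, its length roughly along world x. Origin: centre of its underside. Both ends are alike.
- thin_bar: Similar bar, 110 x 24 x 8 mm: too thin, leave alone. Origin: centre of its underside. The three bars lie side by side in any order.
- thick_bar: Similar bar, 110 x 24 x 25 mm: too thick, leave alone. Origin: centre of its underside.
- jig: Levelling jig fixed to the table: dark steel base plate 200 (x) x 170 (y) x 12 mm, origin at the centre of its underside. Its x axis points from the open mouth (robot's side) to the hinge at the back. Hinge line at x = +70 mm, 31 mm above the table, between two lugs rising to 50 mm.
- platform (a joint): Hinge of the aluminium build platform (rad). 0 = level: underside 31 mm, top face 41 mm above the table. Positive = free edge up. A spring holds it at its stop, about 0.095: free edge's lower lip about 42 mm above the table. Bringing it level by pressing near the free edge takes 5 to 8 N, firmly on the bar 10 to 20 N; with nothing under it it goes on below level to -0.09.
- platform_edge (a point): Middle of the top edge of the platform's free side, 120 mm from the hinge line. The platform is 10 mm thick, 144 mm wide, spans jig x = -50 mm (free edge) to +75 mm, and carries a white clamp block with two black knobs at jig x = +15 to +61 mm, up to 57 mm above its underside.
- low_pad: Low steel pad fixed on the jig's base under one side of the platform, 110 (x) x 44 (y) x 3 mm, axes as the jig's. Origin: centre of its underside, at jig x = -20 mm, y = +38 or -38 mm, z = 12 mm. The platform's free edge lies over pad x = -30 mm; 25 mm of pad shows in front of it. Pad top 15 mm above the table: the gap over it is 27 mm at the mouth when open, 16 mm when level.
- tall_pad: Tall steel pad under the other side, 110 (x) x 30 (y) x 17 mm, top 29 mm above the table: the gap over it is about 13 mm at the mouth, too small for the bar. Origin: centre of its underside.
- resin_bottle: Bystander: black bottle, 66 mm across, 170 mm tall, origin under its centre.
- cup: Bystander: white cup, 72 mm across, 80 mm tall, origin under its centre.
- screwdriver: Bystander: screwdriver lying on the table, about 200 mm long.
- scraper: Bystander: scraper with a flat blade, lying on the table, about 280 mm long.
- goblet: Bystander: small dark red printed goblet, 46 mm across, 70 mm tall, origin under its centre.
- jar: Bystander: glass jar with a steel lid, 70 mm across, 80 mm tall, origin under its centre.
- collar: Bystander: steel collar, 34 mm across, 12 mm tall, origin under its centre.
Mind the look-alikes: they are no part of the job. What is shaped like the bar but orange is not meant.

How it is judged:
On the way:
1. the bar lies on the low pad, half under the platform, with the platform still up (x of bar in the frame of low_pad between -0.055 and -0.002 m and y of bar in the frame of low_pad between -0.016 and 0.016 m and z of bar in the frame of low_pad between 0 and 0.012 m and angle between the x axis of bar and the x axis of low_pad, either way round below 0.25 rad and angle between bar's own z axis and vertical below 0.12 rad and value of joint platform above 0.05 rad), for 0.2 s.
At the end, for the whole second after the job is handed in: The bar lies flat on the low pad (within 16 mm and 0.25 rad of its middle line), 28 to 83 mm of its length under the platform, untouched by the fingers; the fingers press the platform with over 3 N; it is level within 0.02 rad and bears on the bar with over 1 N (x of bar in the frame of low_pad between -0.055 and -0.002 m and y of bar in the frame of low_pad between -0.016 and 0.016 m and z of bar in the frame of low_pad between 0 and 0.012 m and angle between the x axis of bar and the x axis of low_pad, either way round below 0.25 rad and angle between bar's own z axis and vertical below 0.12 rad and value of joint platform between -0.02 and 0.02 rad and contact force between the fingers and platform above 3 N and contact force between bar and platform above 1 N and contact force between the fingers and bar below 0.5 N and linear speed of bar below 0.02 m/s); the arm keeps its last pose, push and grip.
It fails at once if another bar or a bystander is moved by more than 30 mm (distance of any of thin_bar, thick_bar, resin_bottle, cup, screwdriver, scraper, goblet, jar, collar from where it was at the start of the episode above 0.03 m).
It also fails if it takes over 51 s, if anything falls off the work surface, if the arm or the gripper's body presses on something with over 40 N, if the wrist force passes 120 N, or if a joint passes its speed limit or range.

## Working session

There is one attempt and no reset: what is moved stays moved. The work goes in short steps, Python scripts to look and compute and a tool call to move; the robot and the scene stay as the last step left them, time stands still between calls to the robot, and variables do not carry over. Pictures are saved under pics/ and viewed, at most 10 in all, crops included, and the job is handed in when it is done.

Besides the shell and the picture viewer there is one more tool, called after "Call:" in YAML: its name, and indented under it one key for each argument. arm_command: Moves the arm, as the interface text tells. Its arguments: {"type":"object","properties":{"steps":{"type":"string"},"force":{"type":"number"}},"required":["steps"]}

```bash
mkdir -p pics; cat > h.py <<'E'
import numpy as np, cv2
from station import *
def cam(n):
    c=calibration(n); R=cv2.Rodrigues(np.array(c["rvec"],float))[0]
    return np.array(c["mtx"],float),R,np.array(c["tvec"],float).reshape(3)
def ray(n,uv,z,C=None):
    K,R,t=C or cam(n); uv=np.atleast_2d(np.array(uv,float))
    d=(R.T@np.linalg.inv(K)@np.c_[uv,np.ones(len(uv))].T).T; o=-R.T@t
    return o+d*((z-o[2])/d[:,2])[:,None]
def proj(n,P,C=None):
    K,R,t=C or cam(n); q=(K@(R@np.atleast_2d(P).T+t[:,None])).T
    return q[:,:2]/q[:,2:]
E
python3 - <<'E'
from h import *
for n in ("scene","side"):
    cv2.imwrite(f"pics/{n}0.png",get_image(n)); K,R,t=cam(n); print(n,-R.T@t,K[0,0])
print(get_state())
E
```

```text
scene [ 1.15974872 -0.3022209   0.53687773] 436.82011466802146
side [ 0.22439209 -0.8806346   0.74213413] 484.6888038229381
{'time': 0.1, 'joints': array([ 1.20027075e+00,  3.08940174e-01,  1.63504463e+00, -5.51073962e-06,
        1.19975198e+00, -6.97076065e-02]), 'joint_vel': array([-0.000749  , -0.002385  , -0.00185435, -0.0004611 ,  0.00066619,
        0.00012421]), 'joint_efforts': array([-9.46412802e-04, -4.16407657e+01, -2.77646345e+01, -3.27367670e-04,
        4.07033425e-03, -9.68761327e-06]), 'position': array([0.18494654, 0.59621843, 0.23015506]), 'orientation': array([[-9.55094980e-01,  2.96298807e-01, -7.71612786e-04],
       [ 2.96299776e-01,  9.55092896e-01, -2.00048023e-03],
       [ 1.44221985e-04, -2.13927732e-03, -9.99997701e-01]]), 'ft_force': array([ 0.15730393, -1.23498002, -0.74227444]), 'wrist_torque': array([-0.03047825,  0.00472257,  0.01278118]), 'gripper_force': 0.0, 'gripper_width': 0.9994748405620537}
```

View pics/scene0.png

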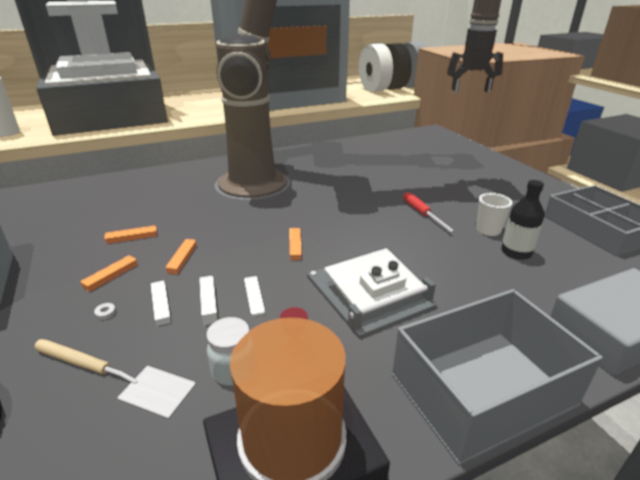

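View pics/side0.png

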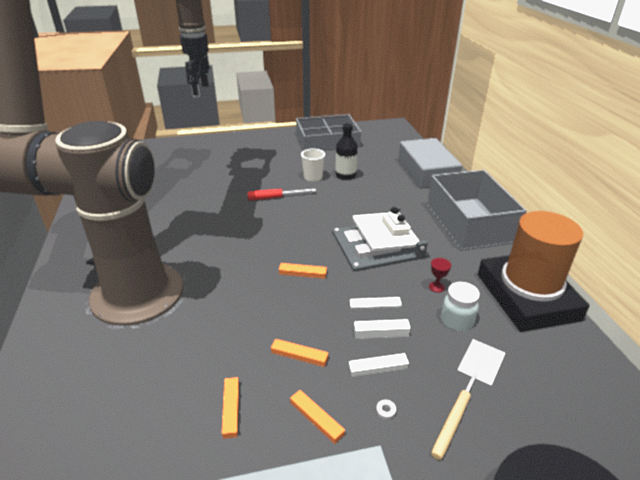

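The scene shows three white bars: in the side view at (375,302), (382,328) and (379,364), with the middle one looking thickest. The jig is at about (380,240), with its mouth on the left facing the robot and two light pads showing at (352,236) and (362,248).

```bash
python3 - <<'E'
from h import *
im=cv2.imread("pics/side0.png"); sc=cv2.imread("pics/scene0.png")
for n,I in (("side",im),("scene",sc)):
    hsv=cv2.cvtColor(I,cv2.COLOR_BGR2HSV)
    m=((hsv[...,1]<60)&(hsv[...,2]>130)).astype(np.uint8)
    cs,_=cv2.findContours(m,cv2.RETR_EXTERNAL,cv2.CHAIN_APPROX_SIMPLE)
    for c in cs:
        a=cv2.contourArea(c); (u,v),_,_=cv2.minAreaRect(c)
        if 150<a<3000 and 100<u<480 and v>200:
            P=ray(n,cv2.boxPoints(cv2.minAreaRect(c)),0.012)
            r=cv2.minAreaRect((P[:,:2]*1000).astype(np.float32))
            print(n,int(u),int(v),a,np.round(r[0]),np.round(r[1]),round(r[2],1))
a=cv2.resize(im[195:275,320:440],None,fx=4,fy=4,interpolation=cv2.INTER_CUBIC)
b=cv2.resize(im[290:380,340:420],None,fx=4,fy=4,interpolation=cv2.INTER_CUBIC)
W=np.zeros((360,800,3),np.uint8); W[:320,:480]=a; W[:360,480:800]=b
cv2.imwrite("pics/crop0.png",W)
# plane points
for nm,uv,z in (("jig c1",(333,233),.012),("c2",(353,266),.012),("c3",(427,252),.012),("pad f",(352,236),.015),("pad n",(362,248),.029)): print(nm,ray("side",uv,z).round(3))
E
```

```text
side 386 408 307.5 [ 446. -413.] [41. 35.] 72.2
side 378 363 938.5 [ 465. -318.] [ 41. 124.] 87.8
side 463 398 1762.5 [ 599. -416.] [273.  72.] 46.8
side 381 328 972.0 [ 499. -232.] [ 52. 124.] 80.8
side 374 302 532.5 [ 508. -157.] [ 36. 118.] 80.4
side 130 306 1259.5 [-12. -56.] [ 96. 242.] 69.3
side 460 304 1301.5 [ 686. -198.] [165.  79.] 48.8
side 379 235 2720.0 [607.  88.] [307. 227.] 4.0
scene 329 463 188.0 [ 878. -161.] [14. 70.] 22.9
scene 247 457 344.0 [ 828. -254.] [84. 20.] 10.6
scene 145 386 2503.0 [ 656. -365.] [188.  71.] 44.0
scene 396 315 175.0 [682.  65.] [  9. 147.] 4.5
scene 104 309 228.0 [ 450. -410.] [47. 37.] 13.6
scene 159 301 636.5 [ 466. -318.] [ 31. 135.] 86.5
scene 253 294 586.5 [ 519. -151.] [ 33. 122.] 81.1
scene 224 320 1998.5 [ 553. -222.] [ 92. 260.] 79.6
jig c1 [[0.479 0.113 0.012]]
c2 [[ 0.494 -0.028  0.012]]
c3 [[ 0.687 -0.014  0.012]]
pad f [[0.523 0.086 0.015]]
pad n [[0.528 0.014 0.029]]
```

View pics/crop0.png

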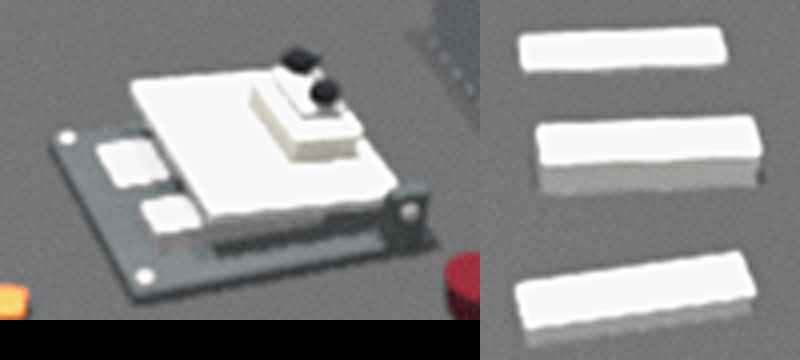

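The crop shows thin at y≈-0.155, thick (tall side face) at y≈-0.232, and the 16 mm bar at y≈-0.318. The wider, lower pad is the far one (+y). Next I compute a move to look at the jig from above.

```bash
cat >> h.py <<'E'
from scipy.spatial.transform import Rotation as Ro
def go(p,yaw,tilt=0):  # yaw deg of tool y axis from world y, tool pointing down
    s=get_state(); R=np.array(s["orientation"]); c,n=np.cos(np.radians(yaw)),np.sin(np.radians(yaw))
    T=np.array([[-c,-n,0],[-n,c,0],[0,0,-1.]])
    print("shift mm",(R.T@(np.array(p)-s["position"])*1000).round(1),"rv",Ro.from_matrix(R.T@T).as_rotvec().round(3), "t",s["time"])
E
python3 - <<'E'
from h import *
K,R,t=cam("wrist"); s=get_state(); Rt=np.array(s["orientation"])
print("cam in tool",Rt.T@(-R.T@t-s["position"]),"axes",(Rt.T@R.T).round(2),K[0,0])
go((0.45,0.04,0.30),4)
E
```

```text
cam in tool [ 0.07172445 -0.0011714  -0.14460458] axes [[-0.   -0.96 -0.28]
 [ 1.   -0.   -0.  ]
 [ 0.   -0.28  0.96]] 404.6296636463234
shift mm [-417.9 -452.9  -68.9] rv [-0.002 -0.001 -0.371] t 0.1
```

Call:
arm_command:
  steps: "1 -34 -36 -7 0 0 -0.04; 1 -68 -73 -14 0 0 -0.08; 1 -102 -110 -21 0 0 -0.12; 1 -136 -146 -28 0 0 -0.16; 1 -170 -183 -35 0 0 -0.2; 1 -204 -220 -42 0 0 -0.24; 1 -238 -256 -49 0 0 -0.28; 1 -272 -293 -56 0 0 -0.32; 1 -306 -330 -63 0 0 -0.37; 1 -340 -366 -69 0 0 -0.37"

```text
time: 1.1
position: [0.3997, 0.1486, 0.2999]
orientation: [[-0.998, -0.07, 0.0], [-0.07, 0.998, 0.0], [-0.0, 0.0, -1.0]]
ft_force: [0.5, 0.4, 0.5]
gripper_width: 0.997
gripper_force: 0.0
```

Call:
arm_command:
  steps: "1 -40 -30 0 0 0 0; 1 -110 -58 0 0 0 0; 1 -110 -58 0 0 0 0; 1 -110 -58 0 0 0 0; 1 -110 -58 0 0 0 0"

```text
time: 1.6
position: [0.5127, 0.1, 0.2988]
orientation: [[-0.998, -0.068, -0.003], [-0.068, 0.998, 0.0], [0.003, 0.0, -1.0]]
ft_force: [0.4, 0.1, -0.8]
gripper_width: 0.995
gripper_force: 0.0
```

```bash
python3 - <<'E'
from h import *
import pickle
s=get_state(); C=cam("wrist"); im=get_image("wrist"); cv2.imwrite("pics/w1.png",im); pickle.dump(C,open("w1.pkl","wb"))
print(s["position"],s["time"],get_state()["joint_vel"].round(2))
go((0.40,-0.318,0.18),-3)
E
```

```text
[0.51271216 0.09996617 0.29875856] 1.6 [ 0.01 -0.02  0.01  0.   -0.   -0.  ]
shift mm [ 140.6 -409.6  119.2] rv [ 0.    -0.003  0.122] t 1.65
```

View pics/w1.png

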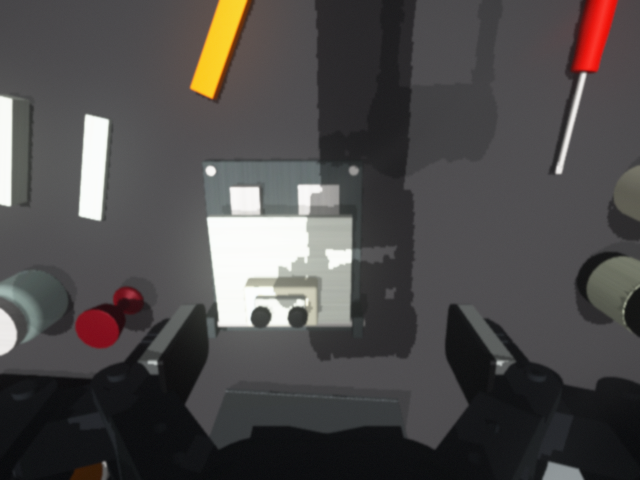

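The wrist view shows the jig front edge at row 160 (cols 204–361), the narrow tall pad at cols 230–260, the wide low pad at cols 298–340 (front edge row 184), and the platform lip at row 215.

```bash
python3 - <<'E'
from h import *
import pickle
C=pickle.load(open("w1.pkl","rb")); im=cv2.imread("pics/w1.png")
print("plate",ray("",[(204,160.5),(361,161)],.012,C).round(4).tolist())
g=cv2.cvtColor(im,cv2.COLOR_BGR2GRAY).astype(int)
print("rows",g[176:222,320].tolist()); print("cols r200",g[200,290:348].tolist()); print("col tall r200",g[200,222:268].tolist()); print("lip col 245",g[180:222,245].tolist())
p=ray("",[(298,184),(340,184),(298,210),(340,210)],.015,C);print("low",p.round(4).tolist())
print("tall",ray("",[(230,186),(260,186)],.029,C).round(4).tolist())
print("lip",ray("",[(207.5,215.5),(352,214.5)],.052,C).round(4).tolist())
E
```

```text
plate [[0.493, -0.0322, 0.012], [0.4823, 0.1329, 0.012]]
rows [95, 100, 100, 101, 100, 102, 104, 110, 136, 170, 203, 228, 240, 242, 236, 221, 194, 174, 166, 165, 165, 166, 166, 165, 166, 166, 165, 165, 161, 149, 130, 122, 119, 120, 120, 119, 119, 119, 113, 109, 115, 139, 164, 178, 182, 182]
cols r200 [118, 120, 120, 122, 121, 120, 125, 150, 204, 240, 247, 247, 247, 247, 247, 248, 248, 248, 245, 235, 202, 171, 165, 166, 168, 167, 167, 164, 163, 164, 166, 167, 169, 170, 168, 166, 167, 165, 166, 164, 162, 161, 161, 160, 160, 158, 157, 157, 140, 104, 77, 71, 70, 69, 70, 69, 68, 67]
col tall r200 [120, 120, 121, 121, 120, 120, 120, 138, 193, 238, 247, 248, 249, 249, 248, 248, 248, 247, 247, 246, 245, 245, 245, 245, 246, 247, 247, 247, 247, 246, 246, 246, 246, 247, 247, 246, 237, 195, 128, 92, 92, 104, 114, 120, 119, 119]
lip col 245 [115, 116, 114, 109, 108, 116, 149, 208, 239, 245, 246, 246, 246, 246, 246, 245, 246, 246, 245, 245, 245, 245, 245, 245, 244, 245, 245, 245, 244, 243, 237, 227, 218, 214, 198, 177, 180, 224, 247, 252, 253, 252]
low [[0.5106, 0.068, 0.015], [0.5076, 0.1125, 0.015], [0.5389, 0.0693, 0.015], [0.5358, 0.1147, 0.015]]
tall [[0.5152, -0.001, 0.029], [0.5131, 0.0299, 0.029]]
lip [[0.5421, -0.018, 0.052], [0.5314, 0.1252, 0.052]]
```

Call:
arm_command:
  steps: "1 14 -41 0 0 0 0.01; 1 28 -82 0 0 0 0.02; 1 42 -123 0 0 0 0.04; 1 56 -164 0 0 0 0.05; 1 70 -205 0 0 0 0.06; 1 84 -246 0 0 0 0.08; 1 98 -287 0 0 0 0.1; 1 112 -328 0 0 0 0.12; 1 126 -369 30 0 0 0.12; 1 140 -410 50 0 0 0.12"

```text
time: 2.65
position: [0.4014, -0.3179, 0.2498]
orientation: [[-0.999, 0.049, 0.001], [0.049, 0.999, -0.0], [-0.001, -0.0, -1.0]]
ft_force: [-0.2, -0.1, -0.8]
gripper_width: 0.997
gripper_force: 0.0
```

Call:
arm_command:
  steps: "1 0 0 50 0 0 0; 1 0 0 70 0 0 0; 1 0 0 70 0 0 0; 1 0 0 70 0 0 0"

```text
time: 3.05
position: [0.4022, -0.3172, 0.1804]
orientation: [[-0.999, 0.049, 0.0], [0.049, 0.999, 0.0], [0.0, 0.0, -1.0]]
ft_force: [0.3, -0.9, 0.6]
gripper_width: 0.997
gripper_force: 0.0
```

```bash
python3 - <<'E'
from h import *
import pickle
s=get_state(); C=cam("wrist"); im=get_image("wrist"); cv2.imwrite("pics/w2.png",im); pickle.dump((C,s),open("w2.pkl","wb"))
hsv=cv2.cvtColor(im,cv2.COLOR_BGR2HSV)
m=((hsv[...,1]<50)&(hsv[...,2]>150)).astype(np.uint8)
cs,_=cv2.findContours(m,cv2.RETR_EXTERNAL,cv2.CHAIN_APPROX_SIMPLE)
for c in cs:
    if cv2.contourArea(c)>1500:
        b=cv2.boxPoints(cv2.minAreaRect(c))
        r=cv2.minAreaRect((ray("",b,.016,C)[:,:2]*1000).astype(np.float32))
        print(b.round().tolist(),r)
E
```

```text
[[503.0, 353.0], [528.0, 258.0], [556.0, 266.0], [530.0, 360.0]] ((495.6658935546875, -152.27452087402344), (25.339876174926758, 91.85669708251953), 80.67899322509766)
[[402.0, 376.0], [430.0, 254.0], [464.0, 262.0], [436.0, 384.0]] ((502.1856689453125, -232.88330078125), (31.464426040649414, 119.06735229492188), 79.15840911865234)
[[316.0, 344.0], [316.0, 216.0], [348.0, 216.0], [348.0, 344.0]] ((461.970947265625, -316.88677978515625), (27.66030502319336, 113.7007064819336), 87.16038513183594)
```

View pics/w2.png

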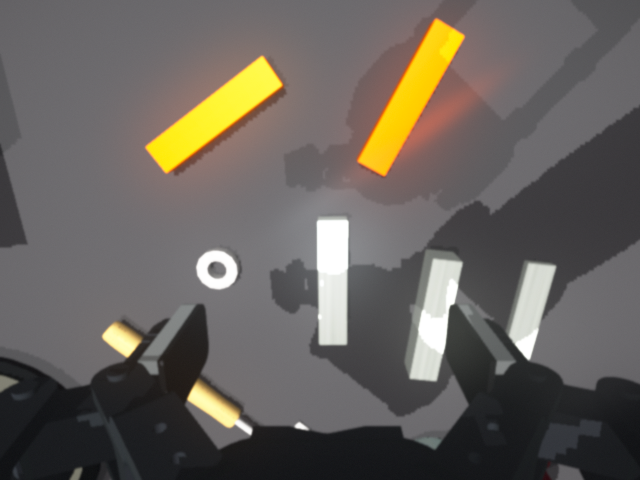

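The wrist view shows the 16 mm bar at cols 316–348, rows 216–344, clear of the collar (218,270) and the thick bar (435,315). The bar is at (0.462,-0.317) with yaw ≈ -3°. The low pad is at (0.5645,0.094), and the jig yaw is 4°.

```bash
python3 - <<'E'
from h import *
go((0.432,-0.3155,0.003),-3)
E
```

```text
shift mm [-28.3   4.2 178.6] rv [-0.002  0.002  0.003] t 3.1
```

Call:
arm_command:
  steps: "0.6 -28 4 40 0 0 0; 0.6 -28 4 85 0 0 0; 0.6 -28 4 125 0 0 0; 0.6 -28 4 155 0 0 0; 0.6 -28 4 170 0 0 0; 0.6 -28 4 178 0 0 0; 0.6 -28 4 178 0 0 0; 0.6 -28 4 178 0 0 0"

```text
time: 3.9
position: [0.4319, -0.3168, 0.0037]
orientation: [[-0.999, 0.051, 0.003], [0.051, 0.999, -0.002], [-0.003, -0.002, -1.0]]
ft_force: [0.0, 0.3, 0.1]
gripper_width: 0.601
gripper_force: 0.0
```

Call:
arm_command:
  steps: "0 0 0 0 0 0 0; 0 0 0 0 0 0 0; 0 0 0 0 0 0 0; 0 0 0 0 0 0 0; 0 0 0 0 0 0 0; 0 0 0 0 0 0 0; 0 0 0 0 0 0 0; 0 0 0 -20 0 0 0; 0 0 0 -60 0 0 0; 0 0 0 -60 0 0 0"
  force: 50

```text
time: 4.9
position: [0.4338, -0.3187, 0.0669]
orientation: [[-0.999, 0.051, 0.008], [0.051, 0.999, -0.007], [-0.008, -0.007, -1.0]]
ft_force: [0.9, -0.1, -0.6]
gripper_width: 0.263
gripper_force: 49.3
```

```bash
python3 - <<'E'
from h import *
s=get_state();cv2.imwrite("pics/w3.png",get_image("wrist"))
print(s["position"],s["gripper_width"]); go((0.42,0.085,0.15),4)
E
```

```text
[ 0.43381932 -0.3186766   0.0668911 ] 0.26318046140271467
shift mm [ 32.5 401.1 -87. ] rv [-0.005  0.005 -0.121] t 4.95
```

View pics/w3.png

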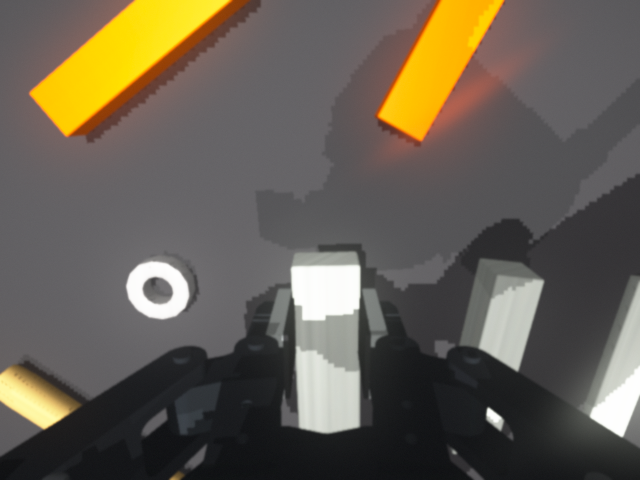

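The bar is held straight between the pads, with its near end at about (326,258). I carry it to the front of the jig.

Call:
arm_command:
  steps: "0 0 0 -30 0 0 0; 0 0 10 -65 0 0 0; 0 3 45 -87 0 0 -0.01; 0 7 90 -87 0 0 -0.02; 0 11 135 -87 0 0 -0.04; 0 15 180 -87 0 0 -0.06; 0 19 225 -87 0 0 -0.08; 0 23 270 -87 0 0 -0.1; 0 27 315 -87 0 0 -0.12; 0 31 360 -87 0 0 -0.12"
  force: 50

```text
time: 5.95
position: [0.4161, 0.0472, 0.1479]
orientation: [[-0.998, -0.069, -0.002], [-0.069, 0.998, -0.0], [0.002, 0.0, -1.0]]
ft_force: [0.7, 0.1, -1.7]
gripper_width: 0.266
gripper_force: 49.2
```

Call:
arm_command:
  steps: "0 0 30 0 0 0 0; 0 0 40 0 0 0 0; 0 0 40 0 0 0 0; 0 0 40 0 0 0 0"

```text
time: 6.35
position: [0.4145, 0.0847, 0.1483]
orientation: [[-0.998, -0.069, -0.001], [-0.069, 0.998, -0.001], [0.001, -0.001, -1.0]]
ft_force: [-0.4, -0.5, -2.1]
gripper_width: 0.264
gripper_force: 49.4
```

```bash
python3 - <<'E'
from h import *
s=get_state(); C=cam("wrist"); im=get_image("wrist"); cv2.imwrite("pics/w4.png",im); sd=get_image("side"); cv2.imwrite("pics/s4.png",sd)
print(s["position"],np.array(s["orientation"]).round(3).tolist())
hsv=cv2.cvtColor(im,cv2.COLOR_BGR2HSV); g=hsv[...,2].astype(int)
R=np.array(s["orientation"]); p=s["position"]
# bar near end top edge: ray onto plane of bar top (z = tcp-3mm+16)
zt=p[2]-.003+.016
P=ray("",[(292,265),(360,265)],zt,C); print("end in tool mm",((R.T@(P-p).T).T*1000).round(1).tolist())
ux=np.array([.9976,.0698,0]);uy=np.array([-.0698,.9976,0])
pad=np.array([.5645,.094,0])
for bx in (-105,-28):
    t=pad+(bx-30)*.001*ux
    for z in (.024,.0185): go((t[0],t[1],z),4)
V=np.zeros((480,800,3),np.uint8); V[:,:400]=im[:,120:520]; V[:400,400:]=cv2.resize(sd[190:290,310:410],(400,400),interpolation=cv2.INTER_CUBIC); cv2.imwrite("pics/v4.png",V)
E
```

```text
[0.41445408 0.08466416 0.14833702] [[-0.998, -0.069, -0.001], [-0.069, 0.998, -0.001], [0.001, -0.001, -1.0]]
end in tool mm [[22.9, -13.3, -13.0], [22.9, 10.3, -13.0]]
shift mm [-15.1  -0.6 124.6] rv [-0.001 -0.001 -0.002] t 6.45
shift mm [-15.1  -0.6 130.1] rv [-0.001 -0.001 -0.002] t 6.45
shift mm [-92.1  -0.4 124.5] rv [-0.001 -0.001 -0.002] t 6.45
shift mm [-92.1  -0.4 130. ] rv [-0.001 -0.001 -0.002] t 6.45
```

View pics/v4.png

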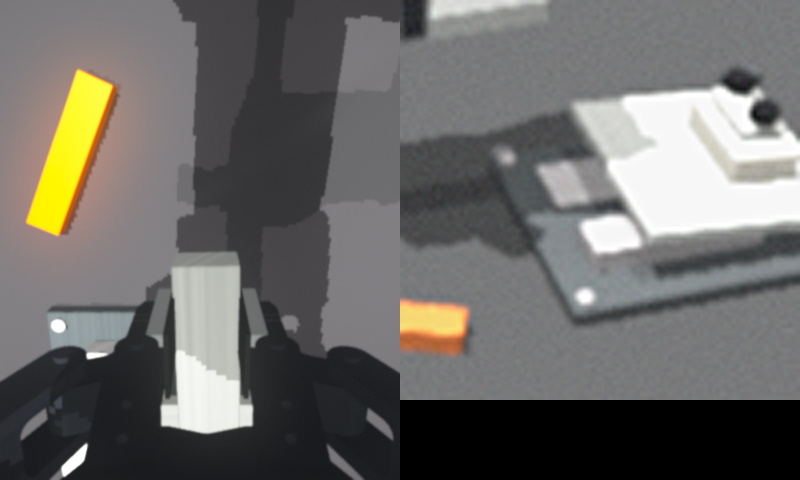

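The bar is held level, its near end at about (207,258) in the left half, and it lines up with the low pad. I descend in front of the mouth, then slide in.

Call:
arm_command:
  steps: "0 -15 0 40 0 0 0; 0 -15 0 80 0 0 0; 0 -15 0 110 0 0 0; 0 -15 0 124 0 0 0; 0 -15 0 128 0 0 0; 0 -15 0 128 0 0 0; 0 -15 0 128 0 0 0"

```text
time: 7.15
position: [0.4311, 0.0861, 0.0218]
orientation: [[-0.998, -0.068, 0.002], [-0.068, 0.998, 0.0], [-0.002, 0.0, -1.0]]
ft_force: [-0.1, -0.2, -1.2]
gripper_width: 0.267
gripper_force: 49.3
```

```bash
python3 - <<'E'
from h import *
sd=get_image("side"); s=get_state(); w=get_image("wrist")
print(s["position"],s["ft_force"])
ux=np.array([.9976,.0698,0]); t=np.array([.5645,.094,0])-.060*ux; go((t[0],t[1],.0185),4)
V=np.zeros((480,800,3),np.uint8); V[:,:400]=w[:,120:520]; V[:400,400:]=cv2.resize(sd[190:290,310:410],(400,400),interpolation=cv2.INTER_CUBIC); cv2.imwrite("pics/v5.png",V)
E
```

```text
[0.43129352 0.08621396 0.02205441] [ 0.48708535  0.52780883 -0.73616225]
shift mm [-73.4  -1.6   3.8] rv [ 0.     0.003 -0.001] t 7.25
```

View pics/v5.png

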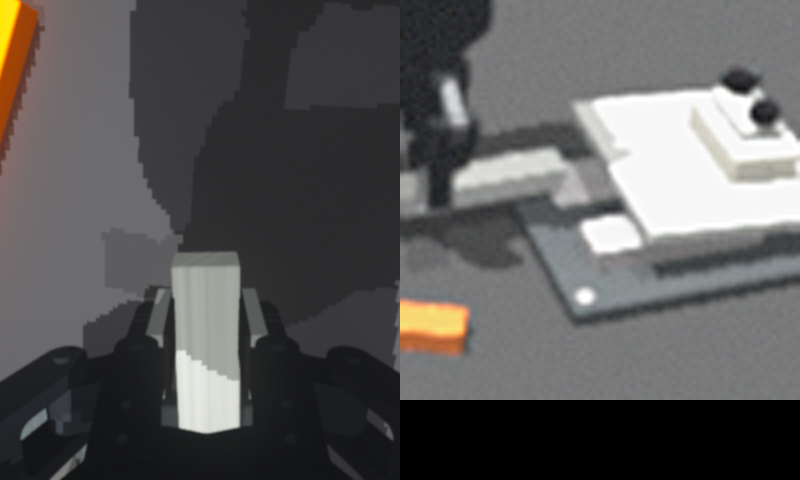

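The bar's front end at (565,165) in the right half is just in front of the low pad, with the lip above it. I slide straight in.

Call:
arm_command:
  steps: "0 -9 0 2 0 0 0; 0 -18 0 2 0 0 0; 0 -27 0 2 0 0 0; 0 -36 0 2 0 0 0; 0 -45 0 2 0 0 0; 0 -54 0 2 0 0 0; 0 -63 0 2 0 0 0; 0 -72 0 2 0 0 0; 0 -73 0 3 0 0 0; 0 -73 0 4 0 0 0"

```text
time: 8.25
position: [0.505, 0.0917, 0.0185]
orientation: [[-0.998, -0.069, 0.003], [-0.069, 0.998, 0.0], [-0.003, -0.0, -1.0]]
ft_force: [-2.2, -0.2, 14.0]
gripper_width: 0.265
gripper_force: 51.1
```

```bash
python3 - <<'E'
from h import *
sd=get_image("side"); s=get_state(); w=get_image("wrist")
print(s["position"],s["ft_force"],s["time"])
V=np.zeros((480,800,3),np.uint8); V[:,:400]=w[:,120:520]; V[:400,400:]=cv2.resize(sd[190:290,310:410],(400,400),interpolation=cv2.INTER_CUBIC); cv2.imwrite("pics/v6.png",V)
E
```

```text
[0.50502365 0.09169481 0.01859752] [0.06944482 0.27686508 6.44984468] 8.3
```

View pics/v6.png

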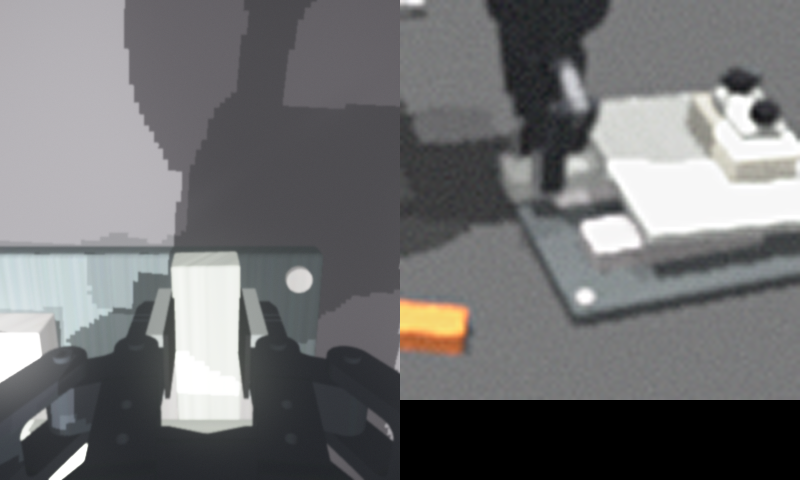

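The bar rests on the pad (force rose to 6–14 N), half under the platform, and the platform is still up. I release, rise, and check it numerically.

Call:
arm_command:
  steps: "0.27 0 0 -1 0 0 0; 0.4 0 0 -1 0 0 0; 0.5 0 0 -1 0 0 0; 0.5 0 0 -1 0 0 0; 0.5 0 0 -1 0 0 0; 0.5 0 0 -10 0 0 0; 0.5 0 0 -30 0 0 0; 0.5 0 0 -65 0 0 0; 0.5 0 0 -100 0 0 0; 0.5 0 0 -100 0 0 0"

```text
time: 9.35
position: [0.5074, 0.092, 0.1227]
orientation: [[-0.998, -0.069, 0.012], [-0.069, 0.998, 0.001], [-0.012, 0.0, -1.0]]
ft_force: [1.6, -0.5, 0.1]
gripper_width: 0.499
gripper_force: 0.0
```

Call:
arm_command:
  steps: "0 30 0 0 0 0 0; 0 60 0 0 0 0 0; 0 60 0 0 0 0 0; 0 60 0 0 0 0 0; 0 60 0 0 0 0 0"

```text
time: 9.85
position: [0.444, 0.0875, 0.1173]
orientation: [[-0.998, -0.069, 0.002], [-0.069, 0.998, 0.0], [-0.002, 0.0, -1.0]]
ft_force: [0.6, -0.2, 0.6]
gripper_width: -0.001
gripper_force: 0.0
```

```bash
python3 - <<'E'
from h import *
s=get_state(); C=cam("wrist"); w=get_image("wrist"); cv2.imwrite("pics/w7.png",w)
print(s["position"],s["ft_force"],s["time"],s["gripper_width"])
ux=np.array([.9976,.0698,0]);uy=np.array([-.0698,.9976,0]);pad=np.array([.5645,.094,0])
# project expected bar top corners (bar x -27)
ex=[pad+np.array([0,0,.031])+a*.001*ux+b*.001*uy for a,b in ((-82,-12),(-82,12),(-32,12),(-32,-12))]
q=proj("",ex,C); print(q.round(1).tolist())
g=cv2.cvtColor(w,cv2.COLOR_BGR2GRAY); D=w.copy(); cv2.polylines(D,[q.astype(np.int32)],True,(0,0,255),1)
sd=get_image("side")
V=np.zeros((480,800,3),np.uint8); V[:,:400]=D[:,120:520]; V[:400,400:]=cv2.resize(sd[190:290,310:410],(400,400),interpolation=cv2.INTER_CUBIC); cv2.imwrite("pics/v7.png",V)
t=np.array([.5874,.0573,0])-.041*ux+.020*uy
go((t[0],t[1],.070),4)
E
```

```text
[0.44402187 0.08745409 0.11728801] [ 0.61747976 -0.23133167  0.64847043] 9.85 -0.000863603897976552
[[306.6, 301.3], [345.0, 301.3], [344.1, 370.4], [307.7, 370.5]]
shift mm [-99.8 -20.   47.4] rv [ 0.     0.001 -0.001] t 9.95
```

View pics/v7.png

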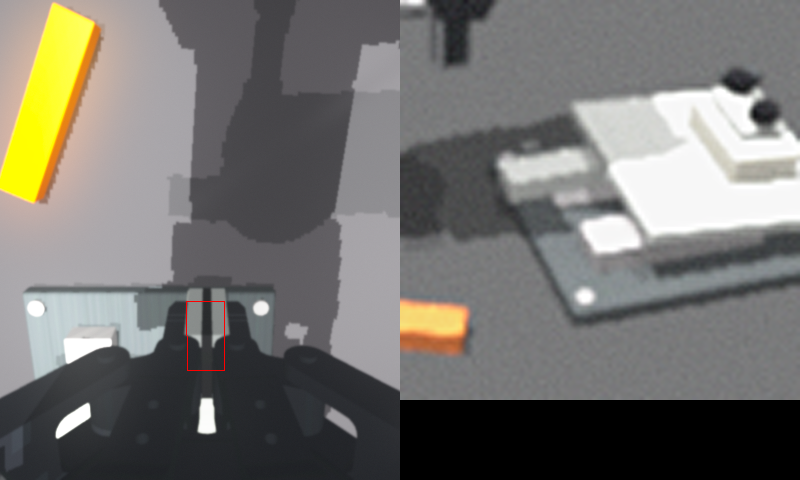

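The side view shows the bar lying flat on the low pad, with its near end at about (502,165) in the right half at the base plate's front edge. The platform is still up, so I move over its free edge and press.

Call:
arm_command:
  steps: "0 -35 -5 0 0 0 0; 0 -70 -12 0 0 0 0; 0 -100 -20 0 0 0 0; 0 -100 -20 0 0 0 0; 0 -100 -20 30 0 0 0; 0 -100 -20 47 0 0 0; 0 -100 -20 55 0 0 0; 0 -100 -20 60 0 0 0; 0 -100 -20 60 0 0 0; 0 -100 -20 60 0 0 0"

```text
time: 10.95
position: [0.5447, 0.0745, 0.0577]
orientation: [[-0.998, -0.069, 0.002], [-0.069, 0.998, 0.0], [-0.002, -0.0, -1.0]]
ft_force: [-0.3, 0.4, 0.8]
gripper_width: -0.002
gripper_force: 0.0
```

Call:
arm_command:
  steps: "0 0 0 2 0 0 0; 0 0 0 4 0 0 0; 0 0 0 6 0 0 0; 0 0 0 8 0 0 0; 0 0 0 10 0 0 0; 0 0 0 12 0 0 0; 0 0 0 12 0 0 0; 0 0 0 12 0 0 0; 0 0 0 12 0 0 0"

```text
time: 11.85
position: [0.5435, 0.0743, 0.0456]
orientation: [[-0.998, -0.069, -0.001], [-0.069, 0.998, -0.0], [0.001, -0.0, -1.0]]
ft_force: [-2.4, -0.3, 5.7]
gripper_width: 0.004
gripper_force: 3.0
```

Call:
arm_command:
  steps: "0 0 0 1 0 0 0; 0 0 0 2 0 0 0; 0 0 0 3 0 0 0; 0 0 0 4 0 0 0; 0 0 0 5 0 0 0; 0 0 0 5 0 0 0; 0 0 0 5 0 0 0; 0 0 0 5 0 0 0"

```text
time: 12.65
position: [0.543, 0.0743, 0.0411]
orientation: [[-0.998, -0.069, -0.003], [-0.069, 0.998, -0.0], [0.003, -0.0, -1.0]]
ft_force: [-5.2, -0.1, 9.7]
gripper_width: 0.003
gripper_force: 5.1
```

Call:
arm_command:
  steps: "0 0 0 1 0 0 0; 0 0 0 1 0 0 0; 0 0 0 1 0 0 0; 0 0 0 2 0 0 0; 0 0 0 2 0 0 0; 0 0 0 2 0 0 0; 0 0 0 2 0 0 0"

```text
time: 13.35
position: [0.543, 0.0743, 0.041]
orientation: [[-0.998, -0.069, -0.004], [-0.069, 0.998, -0.0], [0.004, -0.0, -1.0]]
ft_force: [-9.4, -1.4, 22.6]
gripper_width: 0.001
gripper_force: 11.2
```

Call:
arm_command:
  steps: "0 0 0 -0.4 0 0 0; 0 0 0 -0.4 0 0 0; 0 0 0 -0.4 0 0 0; 0 0 0 -0.4 0 0 0; 0 0 0 -0.4 0 0 0; 0 0 0 -0.4 0 0 0; 0 0 0 -0.4 0 0 0; 0 0 0 -0.4 0 0 0; 0 0 0 -0.4 0 0 0; 0 0 0 -0.4 0 0 0"

```text
time: 14.35
position: [0.543, 0.0743, 0.041]
orientation: [[-0.998, -0.069, -0.003], [-0.069, 0.998, -0.0], [0.003, -0.0, -1.0]]
ft_force: [-8.8, -1.8, 19.4]
gripper_width: -0.002
gripper_force: 9.9
```

```bash
python3 - <<'E'
from h import *
f=[]
for i in range(4):
    im=get_image("side"); s=get_state(); f.append(np.r_[s["ft_force"],s["position"][2]*1000].round(1).tolist())
print(f,s["time"])
cv2.imwrite("pics/s8.png",im)
# bar's near end in the side view: bright run along the bar's top mid line
uy=np.array([-.0698,.9976,0]);ux=np.array([.9976,.0698,0]);P=np.array([.5645,.094,.031]); C=cam("side"); K=cv2.cvtColor(im,cv2.COLOR_BGR2GRAY)
for a in range(-100,-28,4):
    q=proj("",P+a*.001*ux,C)[0]; print(a,int(cv2.getRectSubPix(K,(1,1),tuple(map(float,q)))[0,0]),end=" | ")
print()
for b in range(-28,30,4):
    q=proj("",P-.06*ux+b*.001*uy,C)[0]; print(b,int(cv2.getRectSubPix(K,(1,1),tuple(map(float,q)))[0,0]),end=" | ")
E
```

```text
[[-8.6, -1.1, 19.4, 41.0], [-8.3, -0.9, 20.0, 41.0], [-7.6, -0.2, 20.0, 41.0], [-8.5, -0.1, 20.5, 41.0]] 14.55
-100 59 | -96 56 | -92 59 | -88 111 | -84 153 | -80 163 | -76 170 | -72 164 | -68 166 | -64 165 | -60 165 | -56 165 | -52 168 | -48 167 | -44 170 | -40 165 | -36 166 | -32 158 | 
-28 137 | -24 137 | -20 139 | -16 142 | -12 154 | -8 164 | -4 165 | 0 165 | 4 163 | 8 147 | 12 117 | 16 85 | 20 65 | 24 67 | 28 90 |
```

The platform is level (top at 41.0 mm), held at about 20 N. The bar's near end is at pad x ≈ -87 mm, so its centre is at about -32 mm, and it lies on the pad's middle line to within about 2 mm. I hand in.

```bash
python3 -c "
from station import *
print(close_job())"
```

```text
the job is handed in; nothing more can be done
None
```

The job is handed in: the 16 mm bar lies on the low pad about half under the platform, and the fingers hold the platform level on it at about 20 N (14.6 s used); the verdict was not shown.

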